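Spin the turntable free and stop it at the index gate

TASK

Check that the hand turntable runs freely: with a fingertip, flick its upright stud so that the disc spins anticlockwise (seen from above), and leave it untouched until the stud has run past the index gate at least twice. Then brake the disc with a fingertip so that it stops with the rib beside the stud between the two cheeks of the gate, and finish while still holding it there with the fingertip pressed on the disc. Do not pinch the stud, and leave the loose stop disc on the turntable and everything else on the cart where it lies.

Things in the scene. Friction and masses are not known exactly. Their poses are not given: they have to be found in the camera images.
- turntable: Fixed hand turntable with a vertical spindle, screwed down to the cart. Grey square foot 150x150x10 and bearing housing; origin at the centre of its underside, on the spindle's axis, z up. A forked index gate stands at its -x side, just outside the disc: two upright steel cheeks, each 10 wide and 14 deep, 36 apart (clear gap along y), 110 to 124 from the axis, tops 50 above the cart.
- faceplate: The turntable's free-running round aluminium disc, 200 in diameter and 12 thick, 1.2 kg (may vary by a fifth); turns level about the spindle. Its flat top is 46 above the cart and is bare from 26 to 74 from the axis and outside that all round except for the stud, its collar and rib; origin on the axis at cart height, z up, the stud towards its own -x.
- spindle (a joint): Angle of the disc, rad, without limit and not wrapped: 0, 6.28, 12.57, 18.85.. when the stud and rib stand exactly at the middle of the gate; grows when the disc turns anticlockwise seen from above. It starts between 0.8 and 4.6. The bearing is free: let go, the disc slows by about 0.09 rad/s per second for each rad/s plus 0.05 rad/s per second, so from 3 rad/s it still turns about 20 rad in about 20 s. A fingertip pressed on the disc with some 10 N stops it almost at once.
- axis (a point): Point on the spindle axis at the height of the disc's top.
- gate (a point): Middle of the gate gap, on the circle of the disc's rim (100 from the axis), at the height of the disc's top; where the mark must stop.
- mark (a point): Outer end, at the rim, of the index rib: a dark steel rib 4 wide, standing 2 above the disc, that runs from the stud straight out to the rim (100 from the axis).
- stud (a point): Middle of the hand stud: the only upright steel pin on the disc, 14 in diameter, 36 high above the disc (top 82 above the cart), axis 85 from the spindle axis, with a 20 wide collar 3 high at its foot. It is firm with the disc.
- stop_disc: Loose dark steel stop disc, 50 in diameter and 12 high, lying on the middle of the turntable's disc and riding round with it; origin at the centre of its underside. To be left lying.
- tube: Loose square steel tube offcut lying flat, 40x110x40, long along its y; bystander; origin at the centre of its underside.
- v_block: Loose steel V-block 50x50x30; bystander; origin at the centre of its underside.
- nozzle: Loose standing conical copper-coloured gas nozzle, 25 across, 58 high; bystander; origin at the centre of its underside.
- small_tube: Loose small square steel tube offcut lying flat, 30x80x30, long along its y; bystander; origin at the centre of its underside.
- spanner: Loose combination spanner lying flat, 51x208x8; bystander; origin at the centre of its underside.
- clamp_bolt: Loose standing clamping bolt, knurled head 30 across, 56 high; bystander; origin at the centre of its underside.
- hex_key: Loose small hex key lying flat, 35x93x5; bystander; origin at the centre of its underside.
- stop_left: Fixed slotted upright stop on a square foot, 60x50, 178 high, in a far corner of the cart; bystander; origin at the centre of its underside.
- stop_right: Fixed slotted upright stop on a square foot, 60x50, 178 high, in a far corner of the cart; bystander; origin at the centre of its underside.
Things that resemble listed ones, but are neither listed nor needed, are in the scene too. There is more than one size of the stop_disc; the job needs the larger.

How it is judged:
By the outcome, as a careful person would: the job done as asked, in the order asked, and still so for the second after the job is handed in, while the arm keeps its last pose, push and grip.
It also fails if it takes over 64 s, if anything falls off the work surface, if the arm or the gripper's body presses on something with over 40 N, if the wrist force passes 120 N, or if a joint passes its speed limit or range.

ROBOT

A 7-joint arm with a two-finger parallel gripper is mounted at the origin on a cart in front of the work surface, level with it; the furniture and walls round the work are solid. World frame = base frame: x ahead of the robot, y to its left, z up, the work surface at z = 0. Lengths are in m, angles in rad, forces in N, time in s.
With the tool pointing down it reaches from about 0.425 to 0.95 m from the base axis. Payload 4.7 kg.
Tool frame: the origin (TCP) lies midway between the tips of the shut fingers; the grasp point (between the pads) lies tcp_to_grasp behind it (tcp_to_grasp is the distance from the TCP to the grasp point, in m); y points along the fingers, x is the direction in which the jaws open and shut, and the axes are right-handed (so a half turn about y gives the same grasp; the last joint's range is limited). The gripper opens to 87 mm and grips with 3 to 60 N. Pads are 19 mm wide; open, the fingers measure 117 mm over their backs; the gripper's body (75 mm by 190 mm) begins 51 mm behind the grasp point.
Start: joints at [1.304, 0.469, -0.049, 1.532, 0.024, 1.141, -0.082], TCP at [0.159, -0.656, 0.223] pointing down, gripper open.
Joint ranges: [-2.59, 2.59], [-0.33, 1.99], [-1.39, 1.29], [0.1, 2.45], [-1.04, 4.18], [0.21, 1.99], [-2.66, 2.66]. Speed limits (rad/s): [2.57, 2.57, 3.14, 3.14, 3.14, 3.14, 3.14].

INTERFACE

Orientations are given as a rotation vector (axis times angle).
In Python, from plant import move_ptp, move_l, set_joints, command_gripper, wait, inverse_kinematics, observe, grab_frame, Unreachable, close_job, tcp_to_grasp gives the robot as it stands. The module is installed in compiled form; this text tells all that it offers. Calls block until the motion is done:
- move_ptp(position, orientation): joint-space move of the TCP to a pose.
- move_l(position, orientation=None, velocity=0.15, max_force=None): straight line of the TCP; orientation=None keeps the orientation; velocity is the mean speed in m/s. With max_force (N) it stops when the force on the tool has changed by that much, and returns True; else False.
- set_joints(angles): joint-space move.
- command_gripper(opening, f_grip=None): finger opening in m; f_grip is the grip in N (None keeps the last); returns when the fingers have stopped.
- wait(seconds).
- inverse_kinematics(position, orientation): joint angles nearest the present ones, or None.
- observe(): the state.
- grab_frame(name): name is "side" or "top"; returns a dict with "img" (400x640x3 uint8, red, green, blue), "range_z" (400x640 float32, m along the optical axis (not along the pixel's ray), 0 where there is no reading), "camera_matrix" (3x3 intrinsics, pixels), "camera_from_world" (4x4, takes a point from world to camera coordinates). Camera axes: x right, y down, z forward; pixel columns grow to the right and rows downward; lengths in m; the calibration is good to about 2 mm. A picture is of the moment at which its call begins.
A pose or a line that the arm cannot do raises Unreachable and nothing moves.
- close_job(): hands the job in, once; it reports no verdict.
The state is a dict: "time_s": time; "q": joint angles; "qd": joint speeds; "tau": joint torques, N m; "tcp_pos": TCP position; "orientation": TCP orientation; "wrist_force": force on the tool from outside, world axes, zero at the start; "ft_torque": the same for the moment, N m; "opening": finger opening in m.
Only numpy, scipy, OpenCV 4.12 (cv2) and the standard library are available. Lean on these libraries where they do the work, as an engineer would, in place of code of your own. Each camera call takes 0.05 s, during which the arm holds its last target. There are 200 camera calls.

## Working session

There is one attempt and no reset: what is moved stays moved. The work goes in short steps, each a Python script; the robot and the scene stay as the last script left them, time stands still between calls to the robot, and variables do not carry over. Pictures are saved under pics/ and viewed, about 8 in all and at most 12, crops included, and the job is handed in when it is done.

```bash
mkdir -p pics; ls; python3 - <<'E'
from plant import *
import cv2,numpy as np
np.set_printoptions(precision=4,suppress=True)
for n in("top","side"):
    f=grab_frame(n); cv2.imwrite(f"pics/{n}0.png",f["img"][:,:,::-1]); np.savez(f"{n}0.npz",**f)
    print(f["camera_matrix"],f["camera_from_world"])
print(observe(),tcp_to_grasp)
E
```

```text
pics
[[468.0539   0.     317.7096]
 [  0.     468.0539 200.6883]
 [  0.       0.       1.    ]] [[-0.0117 -0.9999 -0.006   0.0093]
 [-0.9905  0.0124 -0.1367  0.5194]
 [ 0.1368  0.0043 -0.9906  1.4986]
 [ 0.      0.      0.      1.    ]]
[[411.8362   0.     315.463 ]
 [  0.     411.8362 200.2503]
 [  0.       0.       1.    ]] [[ 0.9959 -0.0896 -0.0075 -0.5206]
 [-0.0654 -0.6641 -0.7447  0.0771]
 [ 0.0617  0.7422 -0.6673  1.1187]
 [ 0.      0.      0.      1.    ]]
{'time_s': 0.1, 'q': array([ 1.3041,  0.4694, -0.0486,  1.5336,  0.0241,  1.141 , -0.0823]), 'qd': array([ 0.0017, -0.0009,  0.0001, -0.0013,  0.0009,  0.0012, -0.0006]), 'tau': array([ -0.0001, -50.9169,  -0.0817, -23.6827,  -0.0615,   0.0344,
         0.0001]), 'tcp_pos': array([ 0.1589, -0.6555,  0.2216]), 'orientation': array([-1.3113,  1.0333, -1.0309]), 'wrist_force': array([-0.9573, -0.4111,  0.0215]), 'ft_torque': array([ 0.021 ,  0.0106, -0.0203]), 'opening': 0.08704593627642863} 0.0187
```

View pics/top0.png

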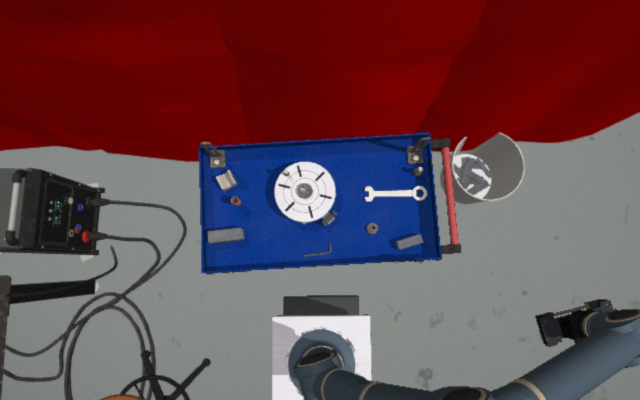

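View pics/side0.png

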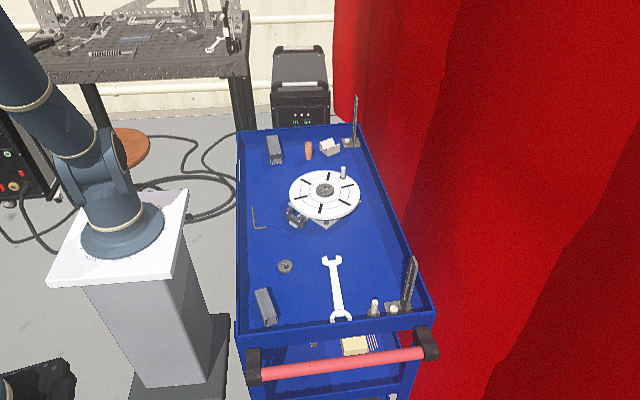

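Top view: disc at (305,192), stud near (286,174), gate at (329,217). Side view: stud at (343,172), gate at (296,215). The stop disc lies mid-disc at (305,190); the look-alike smaller disc lies on the cart at (372,228). Candidates for the stud: the pin on the disc at (286,174), against the clamp bolt at (418,172) and the nozzle at (236,201), both off the disc, and the dark radial slots, which are flat. I'll check in a close crop.

```bash
cat > h.py <<'E'
import numpy as np,cv2
def world(f):
    "world xyz of each pixel from depth"
    K=f["camera_matrix"];T=f["camera_from_world"];z=f["range_z"].astype(float)
    v,u=np.indices(z.shape)
    p=np.stack([(u-K[0,2])/K[0,0]*z,(v-K[1,2])/K[1,1]*z,z],-1)
    return (p-T[:3,3])@T[:3,:3]
def ray(f,uv,h):
    "pixel(s) to world on plane z=h"
    K=f["camera_matrix"];T=f["camera_from_world"];uv=np.atleast_2d(uv).astype(float)
    d=np.c_[(uv-K[:2,2])/[K[0,0],K[1,1]],np.ones(len(uv))]@T[:3,:3]
    c=-T[:3,:3].T@T[:3,3]
    return c+d*((h-c[2])/d[:,2])[:,None]
E
python3 - <<'E'
from h import *
np.set_printoptions(precision=4,suppress=True)
out=[]
for n,(u0,v0) in(("top",(255,142)),("side",(275,145))):
    f=dict(np.load(f"{n}0.npz")); w=world(f); g=f["img"]
    m=((g.min(2)>150)&(abs(w[...,2]-.046)<.015)&(np.hypot(w[...,0]-.55,w[...,1])<.2)).astype(np.uint8)
    cs=max(cv2.findContours(m,0,1)[0],key=cv2.contourArea)
    hull=cv2.convexHull(cs)[:,0]
    P=ray(f,hull,.046)[:,:2]
    c,r=cv2.minEnclosingCircle(P.astype(np.float32)); print(n,"disc",c,r, cv2.fitEllipse(cs) )
    A=np.c_[2*P,np.ones(len(P))];s=np.linalg.lstsq(A,(P**2).sum(1),rcond=None)[0];print("lsq",s[:2],np.sqrt(s[2]+s[0]**2+s[1]**2))
    c=s[:2]
    d=np.hypot(w[...,0]-c[0],w[...,1]-c[1])
    t=(w[...,2]>.062)&(d<.11)&(d>.05); vv,uu=np.nonzero(t)
    print("stud px",uu.mean() if len(uu) else 0,vv.mean() if len(vv) else 0,len(uu),w[t].mean(0),w[t].max(0)); 
    t=(w[...,2]>.035)&(d<.14)&(d>.107); print("gate",w[t].mean(0),t.sum(), np.degrees(np.arctan2(*(w[t].mean(0)[:2]-c)[::-1])))
    out.append(cv2.resize(g[v0:v0+100,u0:u0+100],(400,400),interpolation=2))
cv2.imwrite("pics/crop.png",np.hstack(out)[:,:,::-1])
E
```

```text
top disc (0.5503141283988953, 0.045636679977178574) 0.09968139231204987 ((304.8059997558594, 191.67918395996094), (58.091651916503906, 60.18792724609375), 50.31914520263672)
lsq [0.5505 0.0459] 0.09900546269773568
stud px 285.4117647058824 171.23529411764707 17 [0.6105 0.1055 0.0785] [0.618  0.1109 0.0864]
gate [ 0.4643 -0.0337  0.0467] 31 -137.29311295645775
side disc (0.5525850057601929, 0.03953952714800835) 0.1044442355632782 ((324.0813293457031, 194.88983154296875), (48.314510345458984, 70.37773895263672), 90.41046142578125)
lsq [0.5511 0.0399] 0.10191474503571858
stud px 342.94594594594594 170.21621621621622 37 [0.6118 0.1023 0.0743] [0.6186 0.1089 0.0831]
gate [ 0.4638 -0.0352  0.0447] 69 -139.27030038855577
```

View pics/crop.png

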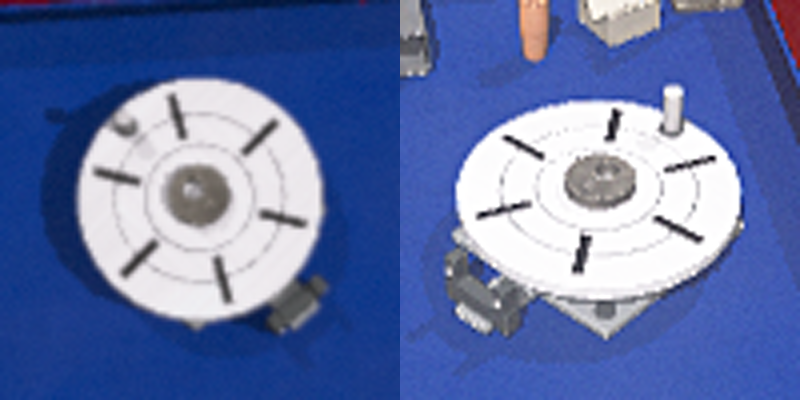

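The crop confirms that the stud is the pin at the upper left of the disc in the top view, the gate is at the lower right, and the six dark marks are flat slots. Next I check reachability, the gripper's long axis and the left stop.

```bash
cat >> h.py <<'E'
from scipy.spatial.transform import Rotation as R
C=np.array([.5505,.0457]); GATE=np.radians(-137.2)
def ori(a):
    "tool y down, tool x at azimuth a"
    X=np.array([np.cos(a),np.sin(a),0]);Y=np.array([0,0,-1.])
    return R.from_matrix(np.c_[X,Y,np.cross(X,Y)]).as_rotvec()
def line(phi,s,rad,z):
    "point at tangential s, radial rad in frame of azimuth phi"
    return np.r_[C+rad*np.array([np.cos(phi),np.sin(phi)])+s*np.array([-np.sin(phi),np.cos(phi)]),z]
E
python3 - <<'E'
from h import *; from plant import *
np.set_printoptions(precision=3,suppress=True)
print(R.from_rotvec(observe()["orientation"]).as_matrix())
f=dict(np.load("top0.npz"));w=world(f)
t=(w[...,2]>.08)&(w[...,2]<.25)&(w[...,1]>.12)&(w[...,0]>.5)&(w[...,0]<.75)&(w[...,1]<.4);print("stopL",w[t].min(0),w[t].max(0),t.sum())
t=(w[...,1]<-.45)&(w[...,0]>0)&(w[...,2]>.2)&(w[...,2]<.45);p=w[t];
for a,b in((.2,.28),(.28,.36),(.36,.45)):
    q=p[(p[:,2]>a)&(p[:,2]<b)]; print(a,len(q),q.min(0) if len(q) else'',q.max(0) if len(q) else '')
for d in range(0,360,30):
    r=[inverse_kinematics(p,ori(np.radians(d))) for p in (line(np.radians(60),-.044,.083,.058),line(np.radians(60),.036,.083,.058),np.r_[C+[0,.05],.05])]
    print(d,*r)
E
```

```text
[[ 0.236 -0.     0.972]
 [-0.972  0.002  0.236]
 [-0.002 -1.    -0.   ]]
stopL [0.678 0.328 0.08 ] [0.686 0.359 0.179] 94
0.2 2033 [ 0.173 -0.98   0.2  ] [ 0.938 -0.45   0.28 ]
0.28 3118 [ 0.101 -0.923  0.28 ] [ 0.938 -0.45   0.36 ]
0.36 3192 [ 0.119 -0.867  0.36 ] [ 0.931 -0.45   0.45 ]
0 [ 0.274  0.697 -0.713  1.739  0.556  0.918 -0.672] [ 0.324  0.681 -0.883  1.88   0.666  0.906 -0.885] [ 0.322  0.622 -0.766  1.931  0.583  0.824 -0.762]
30 [ 0.274  0.697 -0.712  1.739  0.556  0.918 -0.148] [ 0.334  0.688 -0.898  1.879  0.679  0.913 -0.371] [ 0.336  0.63  -0.787  1.93   0.6    0.832 -0.253]
60 [ 0.29   0.706 -0.739  1.738  0.578  0.928  0.359] [ 0.349  0.7   -0.924  1.879  0.699  0.925  0.136] [ 0.352  0.639 -0.811  1.93   0.619  0.841  0.255]
90 [ 0.304  0.714 -0.761  1.737  0.596  0.936  0.869] [ 0.368  0.716 -0.956  1.878  0.726  0.941  0.639] [ 0.363  0.646 -0.827  1.929  0.632  0.848  0.768]
120 [ 0.518  0.936 -1.185  1.725  0.945  1.17   1.147] [ 0.483  0.855 -1.183  1.872  0.911  1.085  1.021] [ 0.561  0.846 -1.183  1.919  0.921  1.056  1.062]
150 [ 0.518  0.936 -1.185  1.72
[... 367 characters left out ...]
-0.715  0.866 -2.271] [-0.9    0.673  0.913  2.001 -0.729  0.833 -2.186]
240 [ 0.055  0.614 -0.382  1.752  0.295  0.832 -2.558] [-0.702  0.552  0.526  1.94  -0.396  0.752 -2.041] [ 0.081  0.532 -0.428  1.945  0.321  0.731 -2.631]
270 [ 0.14   0.639 -0.507  1.747  0.393  0.858 -2.114] [ 0.111  0.572 -0.563  1.892  0.416  0.796 -2.248] [ 0.153  0.552 -0.526  1.94   0.396  0.752 -2.173]
300 [ 0.249  0.684 -0.673  1.74   0.525  0.905 -1.695] [ 0.211  0.613 -0.708  1.886  0.528  0.838 -1.818] [ 0.27   0.596 -0.69   1.934  0.523  0.797 -1.759]
330 [ 0.284  0.703 -0.729  1.738  0.57   0.924 -1.206] [ 0.345  0.697 -0.918  1.879  0.694  0.922 -1.431] [ 0.392  0.665 -0.873  1.927  0.668  0.868 -1.357]
```

```bash
python3 - <<'E'
from h import *; from plant import *
np.set_printoptions(precision=3,suppress=True)
o=ori(np.radians(60)); ph=np.radians(60)
command_gripper(0,10)
move_l([.159,-.656,.32],velocity=.3)
p=line(ph,-.046,.083,.20)
move_ptp(p+[0,0,.12],o); print(observe()["time_s"])
move_l(p,velocity=.25); p[2]=.058
print(move_l(p,velocity=.15,max_force=8))
s=observe();print(s["time_s"],s["tcp_pos"],p,s["wrist_force"],s["opening"])
f=grab_frame("side");g=f["img"]
cv2.imwrite("pics/pre.png",cv2.resize(g[110:240,250:420],None,fx=4,fy=4)[:,:,::-1])
E
```

```text
5.2083
False
6.9417 [0.633 0.095 0.059] [0.632 0.095 0.058] [-0.29   0.241 -0.014] 0.0005888324239558197
```

View pics/pre.png

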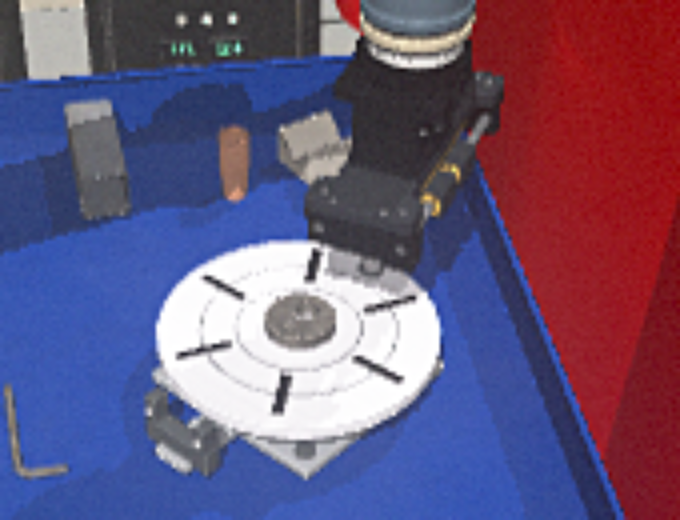

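The picture shows the finger behind the stud with nothing touched. The gripper covers the stud from this camera. Next: flick, lift, hover over the brake spot and track the stud.

```bash
cat >> h.py <<'E'
B=C+np.array([0,.048])
def stud(n="side"):
    "stud azimuth and pixel count from one frame; time of frame"
    from plant import grab_frame,observe
    t=observe()["time_s"];f=grab_frame(n);w=world(f)
    d=w[...,:2]-C;r=np.hypot(d[...,0],d[...,1])
    m=(w[...,2]>.056)&(w[...,2]<.09)&(r>.07)&(r<.105)&(np.hypot(w[...,0]-B[0],w[...,1]-B[1])>.03)
    k=m.sum()
    if k<12:return t,None,k
    q=d[m].mean(0);return t,np.arctan2(q[1],q[0]),k,np.hypot(*q)
E
python3 - <<'E'
from h import *; from plant import *
np.set_printoptions(precision=3,suppress=True)
o=ori(np.radians(60)); ph=np.radians(60)
t0=observe()["time_s"]
move_l(line(ph,.036,.083,.058),velocity=.2); t1=observe()["time_s"]
move_l(line(ph,.036,.083,.12),velocity=.3)
move_l(np.r_[B,.12],velocity=.3)
move_l(np.r_[B,.052],velocity=.2)
print(t0,t1,observe()["time_s"],observe()["tcp_pos"])
for i in range(16):
    print(*np.round(np.array(stud(),float),3)); wait(.1)
f=grab_frame("side");cv2.imwrite("pics/spin.png",cv2.resize(f["img"][110:240,250:420],None,fx=4,fy=4)[:,:,::-1])
E
```

```text
6.9917 7.55 8.6917 [0.551 0.095 0.052]
8.692 3.067 47.0 0.083
8.842 -2.451 51.0 0.087
8.992 -1.726 47.0 0.089
9.142 -1.006 51.0 0.088
9.292 -0.294 46.0 0.087
9.442 0.435 45.0 0.083
9.592 1.151 31.0 0.08
9.742 nan 0.0
9.892 2.641 32.0 0.082
10.042 -2.963 46.0 0.085
10.192 -2.286 50.0 0.086
10.342 -1.641 50.0 0.089
10.492 -1.01 51.0 0.088
10.642 -0.383 49.0 0.087
10.792 0.253 46.0 0.085
10.942 0.906 45.0 0.082
```

View pics/spin.png

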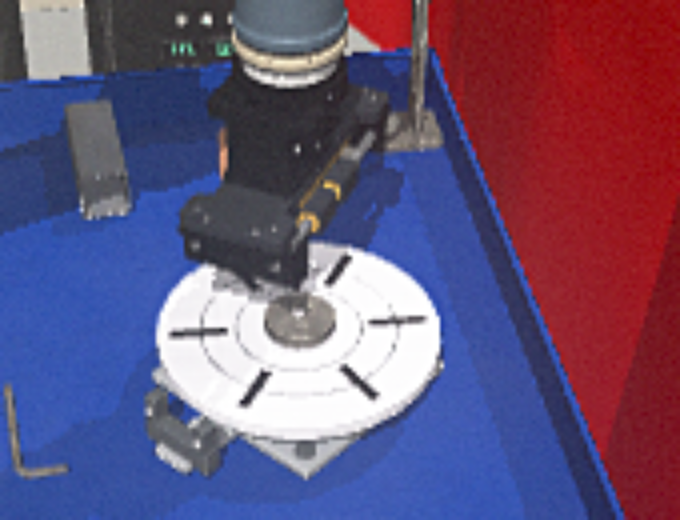

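Disc turning anticlockwise at about 4.2 rad/s, and it has passed the gate twice. The finger hovers clear at crop (270,285) and the stop disc is still central. I now track until the disc is slow, then brake on a predicted gate crossing.

```bash
cat > brake.py <<'E'
from h import *; from plant import *
from scipy.optimize import least_squares
GATE=np.radians(-138.); OFF=np.array([.002,-.0045]); LEAD=.11
a,b=.09,.05
def model(p,t): # p: angle, speed at t=0
    E=np.exp(-a*t);return p[0]+(p[1]+b/a)/a*(1-E)-b/a*t
def speed(p,t): return (p[1]+b/a)*np.exp(-a*t)-b/a
move_l(np.r_[B,.049],velocity=.05,max_force=5)
wait(5); T=[];A=[]
while True:
    s=stud(); now=observe()["time_s"]
    if s[1] is not None and s[2]>38:
        q=s[3]*np.array([np.cos(s[1]),np.sin(s[1])])-OFF; T.append(s[0]);A.append(np.arctan2(q[1],q[0]))
    left=9
    if len(T)>8:
        t=np.array(T[-14:]);y=np.unwrap(A[-14:]);t0=t[-1]
        r=least_squares(lambda p:model(p,t-t0)-y,[y[-1],2.])
        g=np.linspace(0,12,6001);th=model(r.x,g);v=speed(r.x,g)
        k=np.ceil((th[0]-GATE)/(2*np.pi));tgt=GATE+2*np.pi*k
        i=np.searchsorted(th[:v.argmin() if v.min()<0 else len(v)] if v.min()>0 else th[:np.argmax(v<0)],tgt)
        vi=v[min(i,len(v)-1)]; left=t0+g[min(i,6000)]-LEAD-now
        if len(T)%4==0: print(round(now,2),"w",r.x[1].round(3),"next gate in",round(left,3),"at",vi.round(3),"rms",np.std(r.fun).round(4))
        if vi<1.4 and left<.3:
            wait(max(left,0.001)); break
    wait(.1 if left<1 else .15)
ts=observe()["time_s"]
hit=move_l(np.r_[B,.039],velocity=.05,max_force=10)
s=observe();print("pressed",hit,ts,s["time_s"],s["tcp_pos"],s["wrist_force"],"lead left",left,"v",vi)
for i in range(3):
    q=stud();print(np.degrees(q[1]) if q[1] is not None else None,q[2:]);wait(.1)
E
python3 brake.py; python3 - <<'E'
from h import *; from plant import *
f=grab_frame("side");cv2.imwrite("pics/stop.png",cv2.resize(f["img"][130:240,270:390],None,fx=5,fy=5,interpolation=2)[:,:,::-1])
E
```

```text
19.24 w 1.865 next gate in 2.262 at 1.391 rms 0.0209
20.79 w 1.578 next gate in 0.638 at 1.43 rms 0.0242
21.39 w 1.487 next gate in 0.002 at 1.457 rms 0.005
22.09 w 1.365 next gate in 5.738 at 0.574 rms 0.0084
22.89 w 1.254 next gate in 4.714 at 0.611 rms 0.0157
23.69 w 1.16 next gate in 3.658 at 0.661 rms 0.0105
26.09 w 0.84 next gate in 1.162 at 0.683 rms 0.0034
26.74 w 0.763 next gate in 0.5 at 0.687 rms 0.0032
pressed True 27.2333 27.4417 [0.55281662 0.09457194 0.04643076] [ 3.7099535  -0.30803834  6.04306433] lead left 0.19400000000000261 v 0.6881882167011024
-139.9143231845275 (np.int64(48), np.float64(0.08707098981550652))
-139.70314437328196 (np.int64(53), np.float64(0.0863509968128945))
-139.81874369599447 (np.int64(53), np.float64(0.08619359396954374))
```

View pics/stop.png

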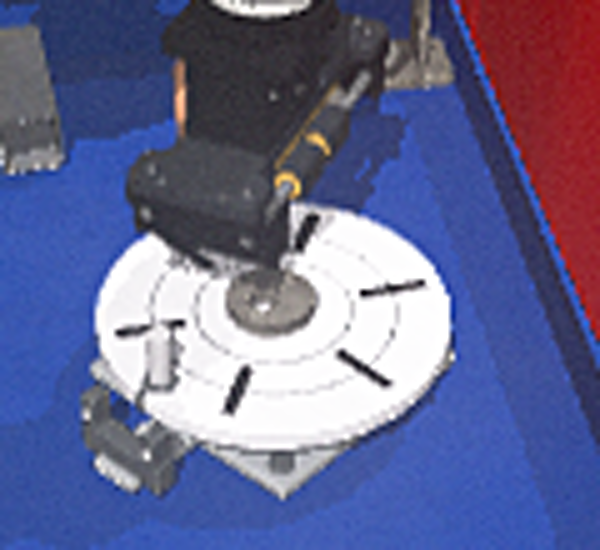

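The rib at (142,395) points at the middle of the gate, between cheek tops near (92,395) and (163,437). The stop disc is still central. Last, a check of the holding force and of rib alignment from the top camera.

```bash
python3 - <<'E'
from h import *; from plant import *
np.set_printoptions(precision=4,suppress=True)
wait(.5);s=observe();print(s["time_s"],s["tcp_pos"],s["wrist_force"],s["qd"].max())
f=grab_frame("side");w=world(f);d=w[...,:2]-C;r=np.hypot(d[...,0],d[...,1]);az=np.arctan2(d[...,1],d[...,0])
m=(w[...,2]>.04)&(r>.108)&(r<.13)&(np.abs(az+2.4)<.4)
print("cheek azimuths",np.sort(np.degrees(az[m])).round(0)[::3])
# dark pixels of rib near rim, on plane top
v,u=np.indices(r.shape);P=ray(f,np.c_[u.ravel(),v.ravel()],.048)[:,:2]-C
rr=np.hypot(*P.T);aa=np.degrees(np.arctan2(P[:,1],P[:,0]));g=f["img"].min(2).ravel()
k=(rr>.092)&(rr<.099)&(abs(aa+138)<14)
print(np.c_[aa[k],rr[k]*1000,g[k]][np.argsort(aa[k])].round(0).astype(int).tolist())
E
```

```text
28.4417 [0.5523 0.0946 0.0465] [-0.0925  0.29    6.2551] 0.0016262083403515081
cheek azimuths [-151. -150. -149. -149. -148. -148. -147. -147. -147. -146. -145. -144.
 -143. -142. -141. -140. -140. -139. -138. -138. -137. -137. -137. -136.
 -136. -135. -135. -135. -135. -134. -134. -134. -134. -134. -133. -133.
 -133. -133. -132. -132. -132. -132. -132. -132. -131. -131. -131. -131.
 -131. -131. -131. -131. -130. -130. -130. -130. -130. -130. -129. -129.
 -129. -129. -129. -129. -129. -129. -129. -129. -129. -129. -128. -128.
 -128. -128. -128. -128. -128. -128. -128. -128. -128. -128. -128. -128.
 -128. -128. -127. -127. -127. -127. -127. -127. -127. -127. -127. -127.
 -127. -127. -127. -127. -127. -127. -127. -127. -127. -126. -126. -126.
 -126. -126. -126. -126. -126. -126. -126. -126. -126. -126. -126. -126.
 -126. -126. -126. -126. -126. -126. -126. -126. -126. -126. -126. -126.
 -125. -125. -125. -125. -124. -124.]
[[-152, 94, 244], [-151, 92, 245], [-151, 99, 246], [-150, 96, 248], [-149, 94, 245], [-148, 99, 248], [-148, 92, 252], [-147, 97, 249], [-146, 95, 255], [-145, 92, 174], [-144, 97, 254], [-143, 95, 144], [-142, 93, 107], [-141, 98, 83], [-140, 96, 199], [-139, 94, 176], [-138, 99, 255], [-137, 92, 181], [-137, 97, 255], [-136, 95, 255], [-135, 93, 255], [-134, 98, 244], [-133, 96, 249], [-132, 95, 247], [-130, 93, 245], [-130, 98, 242], [-129, 96, 247], [-128, 95, 243], [-126, 98, 244], [-126, 93, 244], [-125, 97, 246], [-125, 92, 253]]
```

```bash
python3 -c "
from plant import *
close_job(); s=observe(); print(s['time_s'],s['wrist_force'],s['tcp_pos'])"
```

```text
the job is handed in; nothing more can be done
the job is handed in; nothing more can be done
```

I flicked the stud anticlockwise with the shut fingertips, let the disc run free, and braked it with its rib stopped between the gate's cheeks. I handed the job in at about 28.5 s of the 64 s, with the fingertip still pressed on the disc.

- **Spin:** I measured about 4.8 rad/s roughly a second after the flick. The disc ran untouched through well over two gate passes, until it had slowed to about 0.69 rad/s.
- **Stop:** The rib stands at about -141.5° round the spindle, and the gate's middle is at -137° to -139°. That is roughly 3–4° (5–8 mm at the rim) short of the middle. It stays between the cheeks, which allow about ±8°, and the last picture shows the rib pointing into the gap.
- **Hold:** The fingertip was pressing down with a steady 6.3 N and the disc was not moving. The press stopped at its 10 N limit but settled at 6.3 N.
- **Everything else:** The stop disc is still in the middle of the turntable. I saw nothing disturbed in the cropped pictures, but I took no full-cart picture at the end.
- **Not checked:** I didn't use the top camera for the final stop, so the alignment comes from the side camera alone. Its estimate of the gate's middle differs from the first top-view one by up to 2°.

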